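Clamp a converter brick onto the cold plate

ROBOT

A 6-joint arm with a two-finger parallel gripper is mounted at the origin on the work surface. World frame = base frame: x ahead of the robot, y to its left, z up, the work surface at z = 0. Lengths are in m, angles in rad, forces in N, time in s.
With the tool pointing down it reaches from about 0.4 to 0.825 m from the base axis. Payload 7 kg.
Tool frame: the origin (TCP) lies at the centre of the arm's flange, where the gripper is bolted on; the fingertips stand 178 mm ahead of it and the grasp point (between the pads) lies arm.tcp_to_grasp ahead of it (arm.tcp_to_grasp is the distance from the TCP to the grasp point, in m); z points along the fingers, y is the direction in which the jaws open and shut (so a half turn about z gives the same grasp; the last joint's range is limited). The gripper opens to 88 mm and grips with 3 to 60 N. Pads are 19 mm wide; open, the fingers measure 130 mm over their backs; the gripper's body (78 mm by 193 mm) begins 47 mm behind the grasp point.
Start: joints at [1.576, 0.359, 0.012, 0, -1.224, -0.288], TCP at [0.188, 0.648, 0.405] pointing down, gripper open.
Joint ranges: [-3.07, 3.07], [-1.43, 2.12], [-1.02, 1.25], [-3.03, 1.67], [-3.05, -0], [-3.03, 3.03]. Speed limits (rad/s): [2.39, 2.39, 3.01, 3.14, 3.14, 3.14].

INTERFACE

Orientations are given as [roll, pitch, yaw] about the fixed x, y, z axes, in that order (R = Rz(yaw) Ry(pitch) Rx(roll)).
In Python, from station import arm gives the robot as it stands.
- The arm moves only by the tool move_arm, never from a script. Its argument "deltas" is a list of rows, each a list of 6 numbers: the shift along the world's x, y, z in mm, then the turn, a rotation vector about the world's x, y, z in degrees. In form: [[tx, ty, tz, ax, ay, az], ...]. A call has exactly 5 rows; each row shifts and turns the commanded pose from where the row before left it; what a row does not reach is not made up. A row lasts 1/12 s, in which the tool goes at most 41.7 mm and 7.16 degrees, less where a joint would pass 70% of its speed; a pose out of reach is approached as far as the arm can. A call with a gripper value outside its range is refused whole. "claw" is the closure in counts, from 0 (fully open) to 255 (shut), set as the call begins (left out, the last holds). The fingers move at their own pace and stop on an object; "squeeze" is the grip in N (left out, the last holds). Time passes only in rows, so rows that do not move let the fingers close, or fill a call up. It gives the time, the measured TCP pose, the force and the opening at its end, in the units of the state.
- arm.get_state(): the state, without advancing time (a new reading comes with each control period).
- arm.grab_frame(name): name is "scene" or "top" or "wrist"; returns the picture (384x512x3 uint8, red, green, blue); there is no depth.
- arm.calibration(name): a dict with "intrinsics" (3x3 intrinsics, pixels), "T" (4x4, takes a point from camera to world coordinates); the wrist camera has in their place "mount" (4x4, takes a point from camera to tool coordinates, whose origin is the TCP and whose axes are the flange's). Camera axes: x right, y up, looking along -z (the intrinsics and any distortion apply to the point x, -y, -z); pixel columns grow to the right and rows downward; lengths in m; the calibration is good to about 2 mm. A picture is of the moment at which its call begins: read the wrist's pose just before it. calibration takes no time and is no camera call.
- arm.job_done(): hands the job in, once; it reports no verdict.
Trained networks look in the newest picture that a camera, given by its name, has taken for a name from the list of things; names that differ only in an ending like _2 or _b are one class to them, and where a whole thing is asked for, a point or a joint stands for the part that bears it (a point fixed in the world has none). Each returns a list of dicts, best first, with "score" (0 to 1); they miss things now and then, are a little off and sometimes report something else, mostly with a low value. They report only what shows in the picture. A call takes as long as a camera call. They do not tell look-alikes from the thing itself.
- arm.spot_in(thing, camera): "xy" ([column, row] in pixels, amid what is visible of it).
- arm.masks_of(thing, camera): "pixels" (384x512 bool, what is visible of it) and "xy" ([column, row] in pixels, amid what is visible of it).
- arm.spot_point(thing, camera): "xy" ([column, row] in pixels: a listed point, or the origin of a listed thing).
The state is a dict: "t": time; "q": joint angles; "qd": joint speeds; "joint_efforts": joint torques, N m; "eef_pos": TCP position; "ee_rot": TCP orientation; "force": force on the tool from outside, world axes, zero at the start; "moment": the same for the moment, N m; "width": finger opening in m.
Only numpy, scipy, OpenCV 4.12 (cv2) and the standard library are available. Lean on these libraries where they do the work, as an engineer would, in place of code of your own. Each camera call takes 0.05 s, during which the arm holds its last target. There are 200 camera calls.

TASK

Set the aluminium converter brick down gently, flat between the four brass corner locators on the cold plate, either way round. Then swing the blue clamp arm home over it, screw the red knob down clockwise until you feel the foot touch the brick, and give it a quarter turn more, no further. Let go, and leave the other things on the bench where they are.

Things in the scene. Friction and masses are not known exactly. Their poses are not given: they have to be found in the camera images.
- converter_center (a point): centre (half-way up) of the loose aluminium converter brick, 70 x 50 x 30 mm (its x, y, z), 0.2 to 0.35 kg, plain flat sides, to be gripped across the 50 mm. It starts flat on the bench, centre 15 mm up. A black header and a yellow sticker mark its ends, but either way round will do
- nest (a point): middle of the seat on the cold plate's flat top, 36 mm above the bench, between the four brass corner locators. x runs along the seat's long side towards the clamp post, z up. The seat is 74 x 54 mm: 2 mm of play all round the brick. A seated brick has its centre 15 mm above this point
- coldplate: fixed aluminium cold plate, 120 x 110 mm, on a steel tooling plate of 210 x 150 x 12 mm; origin on the bench right below nest, same axes. The locators on it are L-shaped corners 9 mm high with legs 6 mm thick and 18 mm long, so the middle 40 mm of each long side of the seat is open for fingers; the flat top reaches 55 mm to either side of the nest's middle
- clamp: swing clamp: fixed steel post, 26 mm thick, top 122 mm above the bench, with all it carries (blue arm, red knob, spindle, foot). Origin on the post's vertical axis, 12 mm above the bench, 100 mm from nest along the nest's +x
- swing (a joint): angle of the blue arm about the post (rad): 0 = home on its hard stop, the spindle over the nest's middle; it grows as the arm swings out to the robot's right (1.25 to 1.65 at the start) and shrinks as the arm turns clockwise, seen from above. Stays where left: drag 0.12 N m, 1.2 N at the knob. If the gripper holds the knob and does not turn with the arm, the knob unscrews by the angle swung
- knob_grip (a point): point to grip the red knob, on the spindle's vertical axis, 138 mm above the bench, 28 mm above the arm's top, 100 mm from the post's axis; it moves with the arm but not with the screw. The knob is round, 48 mm across and 24 mm high; its middle stands 1.5 to 7 mm above this point at the start and at it when the foot touches. Clear space of 16 mm between knob and arm then
- spindle_hole (a point): where the spindle leaves the arm's underside, 44 mm below knob_grip. Knob, spindle and foot go down 10 mm per clockwise turn (up when anticlockwise), with a steady free drag of 0.1 to 0.17 N m, and stay where left; the soft knob twists on the spindle by 1.5 degrees per 0.1 N m. The foot starts 1.5 to 7 mm above a seated brick (0.15 to 0.7 of a turn), different each time and not measured
- foot_seat (a point): point of the nest where the foot comes down: on the spindle's axis with the arm home, at the height of a seated brick's top. The foot, a 30 mm swivelling rubber pad, is sprung: from the touch on, the moment needed to turn or hold the knob clockwise climbs by about 0.1 N m over the first 40 degrees, then more slowly. A quarter turn past touch the foot bears with 74 N, at half a turn with 100 N
- heatsink: bystander: black finned heat sink, 50 x 50 x 25 mm; origin under its centre
- tape: bystander: yellow tape roll lying flat, 96 mm across, 19 mm high; origin under its centre
- driver: bystander: blue-handled screwdriver, 170 mm long, lying along its x; origin under its middle
- meter: bystander: yellow hand multimeter, 165 x 82 x 45 mm; origin under its centre
- dispenser: bystander: pump bottle, 62 mm across, 175 mm high; origin under its centre
- mug: bystander: blue mug, 80 mm across, 95 mm high; origin under its centre
There are look-alikes about, which are no part of the job. Of the things that look like the part that bears converter_center, take the one that is farthest to the robot's left at the start.

How it is judged:
On the way, in this order (a step that is already met when the one before it is completed fails the run):
1. the brick lies flat between the locators, the clamp arm still swung out (horizontal distance between converter_center and nest below 0.005 m and z of converter_center in the frame of nest below 0.017 m and angle between converter_center's own z axis and vertical below 0.05 rad and value of joint swing above 0.8 rad), for 0.2 s.
2. the clamp arm has been swung home over the brick, the foot not yet bearing on it (value of joint swing below 0.07 rad and contact force between converter and clamp below 3 N), for 0.1 s.
At the end, for the whole second after the job is handed in: The brick lies flat between the locators (centre within 5 mm of the nest's, tilt under 0.05 rad), the arm is home (within 0.07 rad) and the foot bears on the brick with 66 to 84 N, which is a quarter turn past touch, give or take some 30 degrees (contact force between converter and clamp between 66 and 84 N and value of joint swing below 0.07 rad and horizontal distance between converter_center and nest below 0.005 m and z of converter_center in the frame of nest below 0.017 m and angle between converter_center's own z axis and vertical below 0.05 rad).
It fails at once if the foot bears on the brick with more than 100 N (overtightened: about half a turn past touch) (contact force between converter and clamp above 100 N).
It fails at once if the brick is dropped or slammed onto the cold plate (over 60 N, with the arm still out) (contact force between converter and coldplate above 60 N and value of joint swing above 0.5 rad).
It fails at once if a bystander is moved by more than 30 mm (distance of any of heatsink, tape, driver, meter, dispenser, mug from where it was at the start of the episode above 0.03 m).
It also fails if it takes over 72 s, if anything falls off the work surface, if the arm or the gripper's body presses on something with over 40 N, if the wrist force passes 120 N, or if a joint passes its speed limit or range.

## Working session

There is one attempt and no reset: what is moved stays moved. The work goes in short steps, Python scripts to look and compute and a tool call to move; the robot and the scene stay as the last step left them, time stands still between calls to the robot, and variables do not carry over. Pictures are saved under pics/ and viewed, about 8 in all and at most 12, crops included, and the job is handed in when it is done.

Besides the shell and the picture viewer there is one more tool, called after "Request:" by a JSON object that holds its "method" and its "body". move_arm: Moves the arm, as the interface text tells. Its arguments: {"type":"object","properties":{"deltas":{"type":"array","items":{"type":"array","items":{"type":"number"}}},"claw":{"type":"number"},"squeeze":{"type":"number"}},"required":["deltas"]}

```bash
ls; mkdir -p pics
cat > h.py <<'E'
from station import arm
import numpy as np, cv2
from scipy.spatial.transform import Rotation as R
def cam(n):
    c=arm.calibration(n)
    K=np.array(c["intrinsics"])
    if n=="wrist":
        s=arm.get_state(); T=np.eye(4); T[:3,:3]=R.from_euler("xyz",s["ee_rot"]).as_matrix(); T[:3,3]=s["eef_pos"]
        return K,T@np.array(c["mount"]),c
    return K,np.array(c["T"]),c
def px2w(n,uv,z,KT=None):
    K,T,_=KT or cam(n)
    d=np.linalg.inv(K)@[uv[0],uv[1],1]; d=T[:3,:3]@[d[0],-d[1],-d[2]]
    o=T[:3,3]; return o+d*(z-o[2])/d[2]
def w2px(n,p,KT=None):
    K,T,_=KT or cam(n)
    q=T[:3,:3].T@(np.array(p)-T[:3,3]); q=K@[q[0],-q[1],-q[2]]; return q[:2]/q[2]
def save(n,f): 
    im=arm.grab_frame(n); cv2.imwrite("pics/"+f,im[:,:,::-1]); return im
E
python3 - <<'E'
from h import *
s=arm.get_state();print({k:np.round(v,3) for k,v in s.items()},arm.tcp_to_grasp)
a=save("top","top0.png");b=save("scene","sc0.png")
for n in("top","scene"):
    print(n,{k:np.round(v,3).tolist() for k,v in arm.calibration(n).items()})
    for t in("converter_center","nest","knob_grip","clamp","foot_seat"):
        print(t,[(np.round(r["xy"],1).tolist(),round(r["score"],2)) for r in arm.spot_point(t,n)])
print(arm.calibration("wrist"))
E
```

```text
pics
{'t': np.float64(0.0), 'q': array([ 1.576,  0.359,  0.011, -0.   , -1.224, -0.288]), 'qd': array([ 0.   , -0.001, -0.002, -0.001,  0.   ,  0.001]), 'joint_efforts': array([ 0.0000e+00, -5.8272e+01,  2.9306e+01,  6.9970e+00,  7.0000e-03,
       -0.0000e+00]), 'eef_pos': array([0.188, 0.648, 0.404]), 'ee_rot': array([ 3.14 , -0.   , -0.283]), 'force': array([ 0.083, -0.217,  0.203]), 'moment': array([-0.006,  0.025,  0.022]), 'width': np.float64(0.087)} 0.1593
top {'intrinsics': [[428.831, 0.0, 256.089], [0.0, 428.831, 189.666], [0.0, 0.0, 1.0]], 'T': [[-0.105, 0.974, -0.199, 0.261], [-0.994, -0.102, 0.022, -0.001], [0.001, 0.2, 0.98, 1.421], [0.0, 0.0, 0.0, 1.0]]}
converter_center [([178.5, 230.8], 0.91), ([186.4, 190.6], 0.56), ([149.1, 206.7], 0.54)]
nest [([281.8, 204.7], 0.97)]
knob_grip [([323.1, 184.9], 0.7)]
clamp [([290.5, 181.1], 0.75), ([289.5, 202.2], 0.39)]
foot_seat [([286.7, 201.0], 0.88), ([356.2, 245.2], 0.31)]
scene {'intrinsics': [[389.175, 0.0, 250.09], [0.0, 389.175, 189.931], [0.0, 0.0, 1.0]], 'T': [[-0.828, -0.413, 0.38, 0.945], [0.561, -0.621, 0.547, 0.555], [0.01, 0.666, 0.746, 0.921], [0.0, 0.0, 0.0, 1.0]]}
converter_center [([336.1, 261.7], 0.9), ([289.8, 275.1], 0.89), ([330.4, 306.3], 0.77)]
nest [([247.0, 180.2], 0.83), ([329.4, 304.8], 0.49)]
knob_grip [([215.5, 145.1], 0.77)]
clamp [([217.8, 194.6], 0.71)]
foot_seat [([249.6, 174.0], 0.92)]
{'intrinsics': array([[288.13568263,   0.        , 261.03008416],
       [  0.        , 288.13568263, 184.39577526],
       [  0.        ,   0.        ,   1.        ]]), 'mount': array([[ 4.52883226e-04,  9.66183464e-01,  2.57855211e-01,
         6.99621037e-02],
       [ 9.99999880e-01, -3.88999220e-04, -2.98766729e-04,
         1.37369237e-03],
       [-1.88357997e-04,  2.57855315e-01, -9.66183524e-01,
         1.97532461e-02],
       [ 0.00000000e+00,  0.00000000e+00,  0.00000000e+00,
         1.00000000e+00]])}
```

```bash
python3 -c "
import cv2,numpy as np
a=cv2.imread('pics/top0.png');b=cv2.imread('pics/sc0.png')
cv2.imwrite('pics/top0b.png',cv2.resize(a,(800,600),interpolation=cv2.INTER_CUBIC))"
```

```text
(no output)
```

View pics/top0b.png

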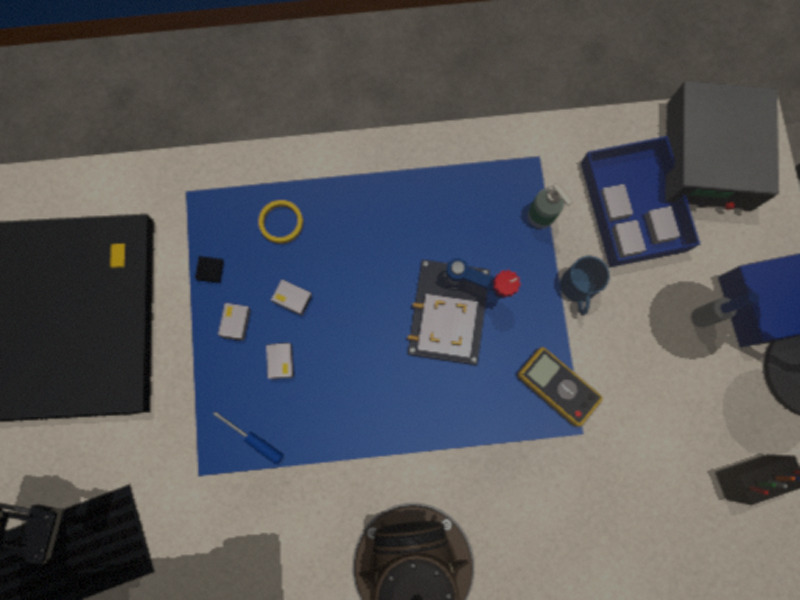

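View pics/sc0.png

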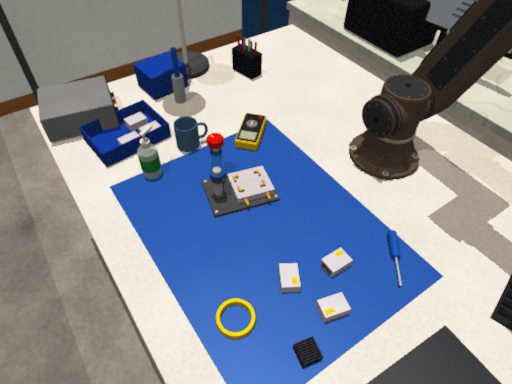

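The scene shows three bricks loose on the mat, plus three more in the blue tray at the right. In top-camera pixels (512 scale) the loose ones are A (149,206), B (186,190) and C (178,231). A is farthest to the robot's left, so I'm choosing A. The nest is at about (283,205), the post at (290,176) and the red knob at (323,182). Next I'll compute positions and check A in a close crop.

```bash
cat > m.py <<'E'
from h import *
arm.grab_frame("top")
for r in arm.masks_of("converter_center","top"):
    m=r["pixels"].astype(np.uint8); c=max(cv2.findContours(m,0,2)[0],key=cv2.contourArea)
    p=np.array([px2w("top",q[0],0.03)[:2]*1000 for q in c],np.float32)
    (cx,cy),(w,h),a=cv2.minAreaRect(p); print("brick",np.round(r["xy"]),round(r["score"],2),np.round([cx,cy,w,h,a],1))
for t,z in(("nest",.036),("foot_seat",.066),("knob_grip",.138),("clamp",.012),("mug",0),("dispenser",0),("tape",0),("heatsink",0),("driver",0),("meter",0)):
    for r in arm.spot_point(t,"top")[:1]: print("top",t,np.round(px2w("top",r["xy"],z)*1000),round(r["score"],2))
arm.grab_frame("scene")
for t,z in(("nest",.036),("foot_seat",.066),("knob_grip",.138),("clamp",.012),("converter_center",.015)):
    for r in arm.spot_point(t,"scene")[:3]: print("scene",t,np.round(px2w("scene",r["xy"],z)*1000),round(r["score"],2))
E
python3 m.py
python3 -c "
import cv2
a=cv2.imread('pics/top0.png')[175:250,115:215];b=cv2.imread('pics/sc0.png')[240:330,270:370]
import numpy as np
cv2.imwrite('pics/crop1.png',np.hstack([cv2.resize(a,(400,300),interpolation=3),cv2.resize(b,(333,300),interpolation=3)]))"
```

```text
brick [148. 204.] 0.84 [527.2 320.3  56.5  73.8  75.3]
brick [178. 231.] 0.83 [434.  233.   55.3  77.3  85.8]
brick [190. 189.] 0.64 [567.6 197.6  67.8  49.3  59.2]
top nest [ 478. -111.   36.] 0.89
top foot_seat [ 482. -124.   66.] 0.81
top knob_grip [ 521. -232.  138.] 0.8
top clamp [ 573. -156.   12.] 0.7
top mug [ 529. -421.    0.] 0.83
top dispenser [ 700. -380.    0.] 0.67
top tape [747. 209.   0.] 0.54
top heatsink [661. 372.   0.] 0.75
top driver [287. 314.   0.] 0.73
top meter [ 325. -343.    0.] 0.69
scene nest [ 483. -131.   36.] 0.84
scene foot_seat [ 468. -131.   66.] 0.77
scene knob_grip [ 526. -223.  138.] 0.7
scene knob_grip [624. -55. 138.] 0.59
scene clamp [ 569. -162.   12.] 0.7
scene converter_center [536. 325.  15.] 0.64
scene converter_center [438. 221.  15.] 0.59
scene converter_center [566. 194.  15.] 0.57
```

View pics/crop1.png

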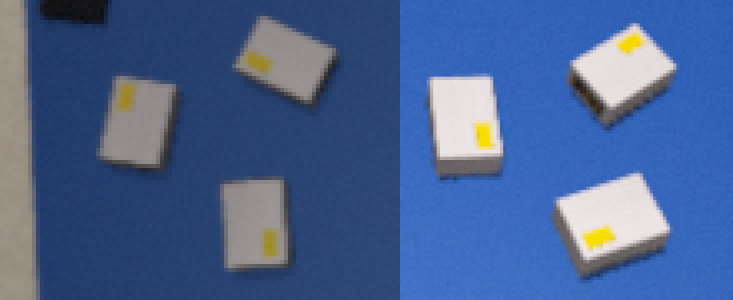

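The crop confirms A: it is a plain aluminium-topped brick with a sticker, lying flat at about (530,322) mm with its long axis at about -15°. The tool yaw is already within about 1.5° of that.

Request:
{"method": "move_arm", "body": {"deltas": [[28,-27,-8,0,0,0],[28,-27,-8,0,0,0],[28,-27,-8,0,0,0],[28,-27,-8,0,0,0],[28,-27,-8,0,0,0]], "claw": 0}}

```text
t: 1.92
eef_pos: [0.3292, 0.5118, 0.3646]
ee_rot: [-3.141, -0.0, -0.282]
force: [0.6, 1.0, 0.7]
width: 0.088
```

Request:
{"method": "move_arm", "body": {"deltas": [[28,-27,-8,0,0,0],[28,-27,-8,0,0,0],[28,-27,-8,0,0,0],[20,-27,-8,0,0,1],[5,-27,-8,0,0,0]]}}

```text
t: 2.33
eef_pos: [0.4397, 0.3768, 0.3242]
ee_rot: [-3.141, -0.001, -0.266]
force: [0.7, -0.1, 1.0]
width: 0.0876
```

Request:
{"method": "move_arm", "body": {"deltas": [[0,-27,-8,0,0,0],[0,-20,0,0,0,0],[0,-10,0,0,0,0],[0,0,0,0,0,0],[0,0,0,0,0,0]]}}

```text
t: 2.75
eef_pos: [0.4377, 0.3214, 0.3174]
ee_rot: [-3.14, -0.001, -0.266]
force: [0.6, 1.4, 0.6]
width: 0.0877
```

```bash
cat > w.py <<'E'
from h import *
import sys
def rects(thing,z,n=3):
    KT=cam("wrist")
    for r in arm.masks_of(thing,"wrist")[:n]:
        m=r["pixels"].astype(np.uint8); c=max(cv2.findContours(m,0,2)[0],key=cv2.contourArea)
        p=np.array([px2w("wrist",q[0],z,KT)[:2]*1000 for q in c],np.float32)
        (cx,cy),(w,h),a=cv2.minAreaRect(p); print(thing,np.round(r["xy"]),round(r["score"],2),np.round([cx,cy,w,h,a],1))
def pt(t,z,n=1):
    KT=cam("wrist")
    for r in arm.spot_point(t,"wrist")[:n]: print(t,np.round(r["xy"]),np.round(px2w("wrist",r["xy"],z,KT)*1000,1),round(r["score"],2))
E
python3 - <<'E'
from w import *
save("wrist","w1.png")
s=arm.get_state();print(s["t"],np.round(s["eef_pos"],4),np.round(s["ee_rot"],3))
rects("converter_center",.03); pt("converter_center",.015,3)
E
```

```text
2.8 [0.4376 0.322  0.3173] [-3.14e+00 -1.00e-03 -2.65e-01]
converter_center [361.  18.] 0.76 [550.8 208.6  77.4  33.1  74.8]
converter_center [232.  82.] 0.56 [529.5 323.2  50.9  72.6  74.8]
converter_center [349. 159.] 0.56 [438.8 234.7  53.6  73.4  88.6]
converter_center [234.  85.] [531.  322.1  15. ] 0.91
converter_center [346. 158.] [436.6 234.   15. ] 0.65
```

View pics/w1.png

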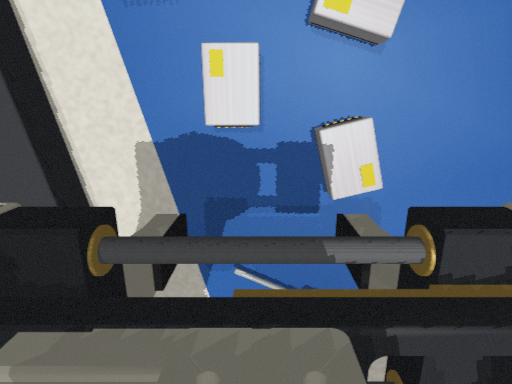

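The wrist view shows brick A square to the jaws at (230,85). It is at (530,322.5) mm with yaw -15.2°, so I'll go over it and down.

Request:
{"method": "move_arm", "body": {"deltas": [[35,0,0,0,0,0],[35,0,-15,0,0,0],[22,0.5,-30,0,0,0],[0,0,-30,0,0,0],[0,0,-20,0,0,0]]}}

```text
t: 3.32
eef_pos: [0.53, 0.3219, 0.2183]
ee_rot: [3.14, 0.001, -0.266]
force: [-0.7, -0.7, -0.8]
width: 0.0876
```

Request:
{"method": "move_arm", "body": {"deltas": [[0,0,-18,0,0,0],[0,0,-12,0,0,0],[0,0,-7,0,0,0],[0,0,-3,0,0,0],[0,0,0,0,0,0]]}}

```text
t: 3.73
eef_pos: [0.5294, 0.3222, 0.1816]
ee_rot: [3.141, -0.0, -0.265]
force: [1.0, 0.5, 0.7]
width: 0.0877
```

Request:
{"method": "move_arm", "body": {"deltas": [[0,0,0,0,0,0],[0,0,0,0,0,0],[0,0,0,0,0,0],[0,0,0,0,0,0],[0,0,0,0,0,0]], "claw": 255, "squeeze": 30}}

```text
t: 4.15
eef_pos: [0.5294, 0.3217, 0.1823]
ee_rot: [-3.141, -0.0, -0.265]
force: [0.4, -0.5, 1.1]
width: 0.0601
```

Request:
{"method": "move_arm", "body": {"deltas": [[0,0,0,0,0,0],[0,0,0,0,0,0],[0,0,0,0,0,0],[0,0,0,0,0,0],[0,0,0,0,0,0]]}}

```text
t: 4.57
eef_pos: [0.5296, 0.322, 0.1821]
ee_rot: [-3.141, -0.001, -0.265]
force: [-0.1, 0.7, 4.7]
width: 0.0498
```

Request:
{"method": "move_arm", "body": {"deltas": [[0,0,15,0,0,0],[0,0,30,0,0,0],[0,0,35,0,0,0],[-5,-15,35,0,0,0],[-11,-35,15,0,0,0]]}}

```text
t: 4.98
eef_pos: [0.515, 0.2743, 0.3153]
ee_rot: [-3.138, -0.004, -0.262]
force: [2.4, 0.3, -1.0]
width: 0.0498
```

Request:
{"method": "move_arm", "body": {"deltas": [[-11,-38,0,0,0,0],[-11,-38,0,0,0,0],[-11,-38,0,0,0,0],[-11,-38,0,0,0,0],[-11,-38,0,0,0,0]]}}

```text
t: 5.4
eef_pos: [0.4567, 0.0796, 0.3109]
ee_rot: [3.14, 0.002, -0.265]
force: [0.9, -1.0, -2.6]
width: 0.05
```

Request:
{"method": "move_arm", "body": {"deltas": [[-11,-38,0,0,0,0],[-11,-38,0,0,0,0],[-11,-38,0,0,0,0],[-11,-38,0,0,0,0],[-5,-25,0,0,0,0]]}}

```text
t: 5.82
eef_pos: [0.4066, -0.0978, 0.311]
ee_rot: [3.141, 0.002, -0.266]
force: [0.4, -0.4, -3.4]
width: 0.0495
```

Request:
{"method": "move_arm", "body": {"deltas": [[0,0,0,0,0,0],[0,0,0,0,0,0],[0,0,0,0,0,0],[0,0,0,0,0,0],[0,0,0,0,0,0]]}}

```text
t: 6.23
eef_pos: [0.4095, -0.0946, 0.3115]
ee_rot: [3.141, 0.0, -0.264]
force: [-0.5, -0.4, -2.4]
width: 0.0499
```

Run:
```python
from w import *
save("wrist","w2.png")
s=arm.get_state();print(s["t"],np.round(s["eef_pos"],4),np.round(s["ee_rot"],3),s["width"],np.round(s["force"],1))
pt("nest",.036);pt("foot_seat",.066);pt("clamp",.012);pt("coldplate",0);pt("knob_grip",.138);pt("converter_center",.2,3)
```

```text
6.2833 [ 0.4096 -0.0946  0.3115] [ 3.141  0.    -0.264] 0.049812613307541415 [ 0.   0.9 -2. ]
nest [272. 100.] [ 480.2 -124.5   36. ] 0.86
foot_seat [275. 104.] [ 476.  -125.2   66. ] 0.67
coldplate [273. 106.] [ 474.9 -126.     0. ] 0.83
converter_center [261. 234.] [ 435.6 -103.5  200. ] 0.59
```

View pics/w2.png

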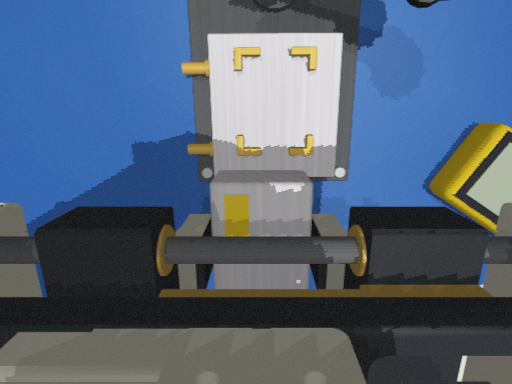

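The wrist view shows the seat with its four locators at pixels (245,57), (308,57), (247,145) and (302,145). I'll segment the brass to get a precise pose.

```bash
cat > loc.py <<'E'
from w import *
from scipy.optimize import least_squares
def fit(f,box,c0,thing=True):
    KT=cam("wrist"); im=cv2.imread(f); hsv=cv2.cvtColor(im,cv2.COLOR_BGR2HSV)
    m=cv2.inRange(hsv,(15,110,60),(35,255,255)); k=np.zeros_like(m); x0,x1,y0,y1=box; k[y0:y1,x0:x1]=m[y0:y1,x0:x1]
    n,l,st,_=cv2.connectedComponentsWithStats(k)
    print(st[1:].tolist())
    # template: L top faces at z=45mm, sampled; IoU-type fit through rendering
    L=[]
    for sx in(1,-1):
        for sy in(1,-1):
            P=np.array([(43,33),(25,33),(25,27),(37,27),(37,15),(43,15)],float)*[sx,sy]; L.append(P)
    def render(v):
        o=np.zeros((384*4,512*4),np.uint8); a=np.radians(v[2]); Rz=np.array([[np.cos(a),-np.sin(a)],[np.sin(a),np.cos(a)]])
        for P in L:
          for z in (.037,.039,.041,.043,.045):
            q=np.array([w2px("w",[*(Rz@p+v[:2])/1000,z],KT) for p in P]); cv2.fillPoly(o,[np.round(q*4+1.5).astype(int)],255)
        r=cv2.resize(o,(512,384),interpolation=cv2.INTER_AREA)/255.; b=np.zeros_like(r); b[y0:y1,x0:x1]=r[y0:y1,x0:x1]; return b
    t=cv2.GaussianBlur(k/255.,(0,0),2.0)
    cost=lambda v:((cv2.GaussianBlur(render(v),(0,0),2.0)-t)**2).sum()
    from scipy.optimize import minimize
    r=minimize(cost,c0,method="Nelder-Mead",options=dict(initial_simplex=np.array(c0)+[[0,0,0],[6,0,0],[0,6,0],[0,0,3]],maxiter=150))
    print("nest",np.round(r.x,2),r.fun,cost(c0)); 
    o=im.copy(); o[render(r.x)>.5]=(255,0,255); return np.hstack([im[y0:y1,x0:x1],o[y0:y1,x0:x1]])
E
python3 - <<'E'
from loc import *
o=fit("pics/w2.png",(215,335,40,160),[479,-125,-15.]); cv2.imwrite("pics/fit.png",cv2.resize(o,None,fx=3,fy=3))
KT=cam("wrist")
for u in ((210,36),(340,36),(214,165)): print(px2w("wrist",u,.036,KT)[:2]*1000)
E
```

```text
[[234, 47, 26, 23, 324], [291, 47, 26, 23, 333], [237, 135, 24, 20, 245], [289, 135, 24, 20, 272]]
nest [ 477.17 -126.65  -14.92] 58.842465199887684 236.79969018049403
[541.20022371 -89.53104257]
[ 513.76239969 -190.93705182]
[439.21681436 -60.65857029]
```

View pics/fit.png

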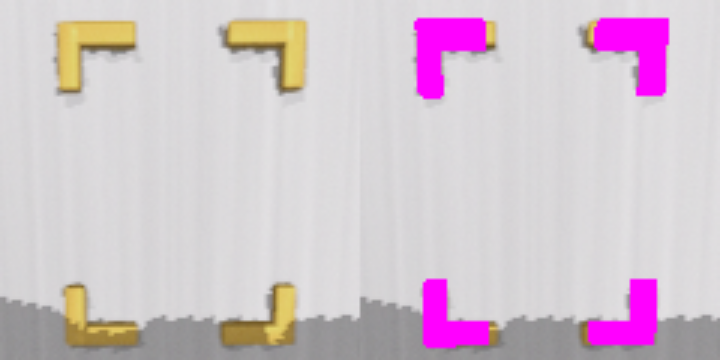

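```bash
python3 - <<'E'
from w import *
im=cv2.imread("pics/w2.png"); print(im[162:192,245:275].mean((1,2)).round().astype(int).tolist())
KT=cam("wrist");s=arm.get_state();Rt=R.from_euler("xyz",s["ee_rot"]).as_matrix()
tool=lambda p:np.round(Rt.T@(p-np.array(s["eef_pos"]))*1000,1)
for v,z in((171,.1295),(172,.1295),(173,.1295),(181,.1595),(182,.1595),(183,.1595)): print(v,tool(px2w("wrist",(262,v),z,KT)))
for u in (208,210,212,306,308,310): print(u,tool(px2w("wrist",(u,195),.1595,KT)))
print(im[195,200:222].mean(1).round(), im[195,300:318].mean(1).round())
print(tool(np.array([.4772,-.1267,.036])))
E
python3 -c "
import cv2
a=cv2.imread('pics/w2.png')[160:240,195:325];cv2.imwrite('pics/c3.png',cv2.resize(a,None,fx=6,fy=6,interpolation=0))"
```

```text
[149, 149, 149, 149, 149, 149, 149, 146, 118, 109, 110, 110, 110, 110, 110, 110, 111, 111, 112, 114, 131, 148, 152, 154, 153, 153, 153, 153, 153, 153]
171 [ 34.6   2.  182.1]
172 [ 34.    2.  182.1]
173 [ 33.4   2.  182.1]
181 [ 36.3   1.9 152.1]
182 [ 35.8   1.9 152.1]
183 [ 35.3   1.9 152.1]
208 [ 29.3 -24.  152.1]
210 [ 29.3 -23.1 152.1]
212 [ 29.3 -22.1 152.1]
306 [ 29.3  23.  152.1]
308 [ 29.3  24.  152.1]
310 [ 29.3  25.  152.1]
[ 77.  75.  78.  78.  77.  79.  80.  77.  78.  79. 115. 134. 140. 146.
 147. 150. 150. 150. 150. 150. 152. 152.] [151. 152. 150. 152. 153. 151. 154. 153. 155. 151. 146. 136. 116.  83.
  79.  79.  82.  78.]
[ 73.7  12.8 275.6]
```

View pics/c3.png

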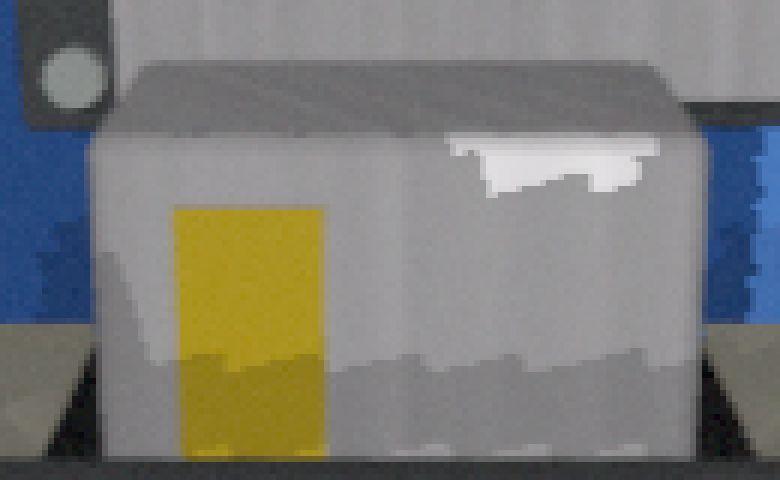

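The brick sits centred in the jaws, with its front edge at tool x≈35.5. The wrist view reads about 1 mm off laterally. The nest relative to the brick is (67.6,-30.5) mm in world axes, so I'll move to a low hover and check from near.

Request:
{"method": "move_arm", "body": {"deltas": [[15,-7,0,0,0,0],[25,-11,-5,0,0,0],[20,-9,-15,0,0,0],[7.5,-3.5,-20,0,0,0],[0,0,-15,0,0,0]]}}

```text
t: 7.0
eef_pos: [0.4787, -0.1264, 0.2554]
ee_rot: [3.141, -0.001, -0.266]
force: [-0.0, -0.3, -2.9]
width: 0.0498
```

Request:
{"method": "move_arm", "body": {"deltas": [[0,0,-9,0,0,0],[0,0,-5,0,0,0],[0,0,0,0,0,0],[0,0,0,0,0,0],[0,0,0,0,0,0]]}}

```text
t: 7.42
eef_pos: [0.4772, -0.1256, 0.2437]
ee_rot: [-3.141, -0.002, -0.265]
force: [0.6, -0.1, -2.9]
width: 0.0498
```

Run:
```python
from w import *
im=save("wrist","w3.png"); s=arm.get_state();print(s["t"],np.round(s["eef_pos"],4),np.round(s["ee_rot"],3),s["width"])
KT=cam("wrist")
for p in ((37,27),(37,-27),(43,33),(43,-33)):
    a=-.2604; c=np.array([477.2,-125.1]); w=c+[p[0]*np.cos(a)-p[1]*np.sin(a),p[0]*np.sin(a)+p[1]*np.cos(a)]; print(p,w2px("w",[*w/1000,.045],KT))
cv2.imwrite("pics/w3c.png",cv2.resize(cv2.imread("pics/w3.png")[90:290,110:410],None,fx=2.66,fy=2.66,interpolation=0))
```

```text
7.4667 [ 0.4772 -0.1257  0.2437] [-3.141e+00 -2.000e-03 -2.650e-01] 0.04992547315580101
(37, 27) [214.98751792 162.52158698]
(37, -27) [300.66509171 162.19831033]
(43, 33) [204.96079914 153.09257094]
(43, -33) [310.57129677 152.68924728]
```

View pics/w3c.png

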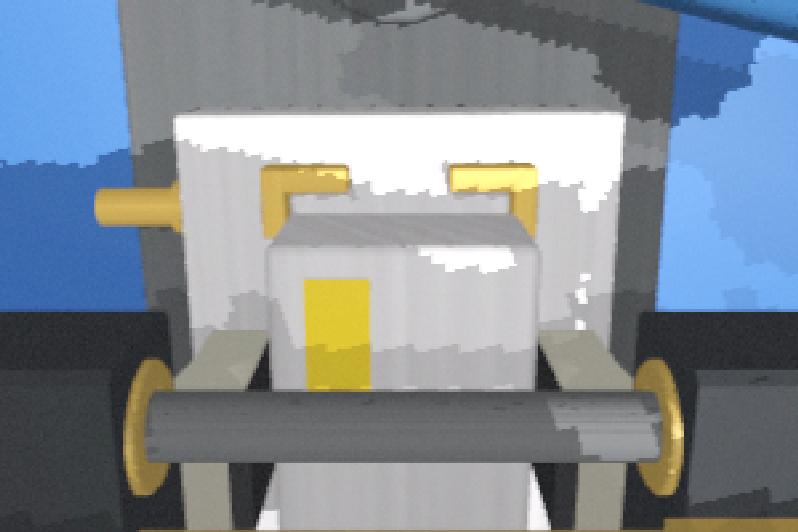

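The near view shows the front locators with the brick's front edge just behind them, and lateral agreement within about 1 mm. I'll refine that numerically.

Run:
```python
from w import *
KT=cam("wrist"); s=arm.get_state();Rt=R.from_euler("xyz",s["ee_rot"]).as_matrix(); e=np.array(s["eef_pos"]); zt=e[2]
T=lambda uv,z:np.round((Rt.T@(px2w("wrist",uv,z,KT)-e))*1000,1)[:2]
im=cv2.imread("pics/w3.png"); g=cv2.cvtColor(im,6).astype(float)
m=cv2.inRange(cv2.cvtColor(im,cv2.COLOR_BGR2HSV),(15,110,60),(35,255,255))
# locators
for r in range(152,168,2):
    c=np.where(m[r,195:325])[0]+195; print("L",r,c.min(),c[c<260].max(),c[c>260].min(),c.max())
for c in (215,225,235,285,295,305): print("rows",c,np.where(m[145:185,c])[0][[0,-1]]+145)
# brick side edges on top face
for r in (184,188,192,196,200):
    row=cv2.GaussianBlur(g,(3,3),0)[r]; d=np.gradient(row); print("B",r,row[206:222].round().astype(int).tolist(),row[304:320].round().astype(int).tolist())
print("front",g[160:190,250].round().astype(int).tolist())
zb=zt-.152; zl=.045
for u in (210,211,212,312,313,314): print(u,T((u,190),zb))
for uv in ((208,155),(311,155)): print(uv,T(uv,zl))
for v in (151,152,153,161,162): print("L",v,T((230,v),zl))
for v in (181,182,183): print("Bf",v,T((260,v),zb))
for v in (169,170,171): print("Bf bottom",v,T((260,v),zb-.03))
```

```text
L 152 210 239 279 309
L 154 208 240 279 311
L 156 208 240 279 280
L 158 208 240 279 305
L 160 208 240 280 311
L 162 208 219 302 310
L 164 209 217 302 310
L 166 209 217 302 310
rows 215 [152 174]
rows 225 [152 161]
rows 235 [152 161]
rows 285 [152 161]
rows 295 [152 161]
rows 305 [151 171]
B 184 [198, 198, 195, 187, 182, 184, 189, 191, 192, 193, 193, 194, 196, 196, 196, 195] [194, 195, 195, 195, 195, 194, 191, 186, 185, 192, 200, 202, 201, 200, 200, 200]
B 188 [198, 198, 194, 187, 183, 188, 195, 199, 200, 200, 201, 202, 204, 205, 205, 204] [207, 204, 205, 205, 206, 204, 199, 190, 184, 189, 198, 202, 201, 200, 200, 200]
B 192 [198, 198, 195, 188, 184, 187, 194, 198, 199, 200, 202, 203, 204, 205, 205, 204] [204, 204, 205, 206, 205, 203, 198, 190, 186, 191, 199, 202, 200, 200, 200, 200]
B 196 [198, 197, 194, 187, 183, 187, 193, 198, 200, 201, 201, 202, 203, 204, 205, 204] [204, 204, 204, 205, 205, 202, 195, 188, 188, 194, 200, 201, 200, 199, 199, 199]
B 200 [176, 183, 186, 184, 182, 185, 192, 196, 199, 200, 201, 202, 203, 204, 205, 205] [204, 204, 205, 206, 205, 201, 193, 187, 191, 199, 202, 201, 201, 200, 200, 200]
front [255, 255, 238, 199, 198, 200, 199, 199, 199, 197, 168, 154, 155, 158, 159, 157, 155, 153, 162, 163, 158, 160, 176, 191, 195, 200, 204, 205, 204, 204]
210 [ 31.8 -23. ]
211 [ 31.8 -22.5]
212 [ 31.8 -22. ]
312 [31.9 25.8]
313 [31.9 26.3]
314 [31.9 26.7]
(208, 155) [ 41.2 -31.8]
(311, 155) [41.2 32.7]
L 151 [ 43.7 -17.9]
L 152 [ 43.1 -17.9]
L 153 [ 42.5 -18. ]
L 161 [ 37.4 -18.1]
L 162 [ 36.7 -18.1]
Bf 181 [36.3  0.9]
Bf 182 [35.8  0.9]
Bf 183 [35.3  0.9]
Bf bottom 169 [35.8  0.8]
Bf bottom 170 [35.2  0.8]
Bf bottom 171 [34.6  0.8]
```

Request:
{"method": "move_arm", "body": {"deltas": [[0,1.2,0,0,0,0],[0,0,-4,0,0,0],[0,0,-5,0,0,0],[0,0,-5,0,0,0],[0,0,0,0,0,0]]}}

```text
t: 7.88
eef_pos: [0.4763, -0.1246, 0.2275]
ee_rot: [3.141, 0.002, -0.266]
force: [-0.6, -0.3, -2.5]
width: 0.0497
```

Request:
{"method": "move_arm", "body": {"deltas": [[0,0,-3,0,0,0],[0,0,-3,0,0,0],[0,0,-2,0,0,0],[0,0,-1.5,0,0,0],[0,0,0,0,0,0]]}}

```text
t: 8.3
eef_pos: [0.4768, -0.1246, 0.2188]
ee_rot: [3.141, 0.001, -0.265]
force: [-0.5, -0.0, -3.4]
width: 0.0499
```

Request:
{"method": "move_arm", "body": {"deltas": [[0,0,-0.3,0,0,0],[0,0,-0.3,0,0,0],[0,0,-0.3,0,0,0],[0,0,0,0,0,0],[0,0,0,0,0,0]]}}

```text
t: 8.72
eef_pos: [0.4769, -0.1246, 0.2183]
ee_rot: [-3.142, -0.0, -0.265]
force: [-0.5, 0.1, -3.1]
width: 0.0497
```

Request:
{"method": "move_arm", "body": {"deltas": [[0,0,-0.3,0,0,0],[0,0,-0.3,0,0,0],[0,0,-0.2,0,0,0],[0,0,0,0,0,0],[0,0,0,0,0,0]]}}

```text
t: 9.13
eef_pos: [0.4769, -0.1246, 0.2181]
ee_rot: [-3.142, -0.0, -0.265]
force: [-3.3, 1.0, 5.8]
width: 0.0502
```

It has touched the seat softly (the vertical force went from -3 to +6 N). Releasing.

Request:
{"method": "move_arm", "body": {"deltas": [[0,0,0,0,0,0],[0,0,0,0,0,0],[0,0,0,0,0,0],[0,0,0,0,0,0],[0,0,0,0,0,0]], "claw": 0, "squeeze": 10}}

```text
t: 9.55
eef_pos: [0.4769, -0.1246, 0.2174]
ee_rot: [3.142, -0.0, -0.265]
force: [0.3, -0.4, -0.4]
width: 0.0777
```

Request:
{"method": "move_arm", "body": {"deltas": [[0,0,3,0,0,0],[0,0,10,0,0,0],[0,0,25,0,0,0],[0,0,30,0,0,0],[0,0,25,0,0,0]]}}

```text
t: 9.97
eef_pos: [0.4769, -0.1247, 0.3121]
ee_rot: [3.141, 0.0, -0.265]
force: [0.9, 1.1, 0.6]
width: 0.0878
```

Request:
{"method": "move_arm", "body": {"deltas": [[-25,10,20,0,0,0],[-25,10,5,0,0,0],[0,0,0,0,0,0],[0,0,0,0,0,0],[0,0,0,0,0,0]]}}

```text
t: 10.38
eef_pos: [0.427, -0.1046, 0.3359]
ee_rot: [-3.141, -0.001, -0.265]
force: [0.4, -0.4, -0.3]
width: 0.0876
```

Run:
```python
from w import *
im=save("wrist","w4.png"); s=arm.get_state();print(s["t"],np.round(s["eef_pos"],4),np.round(s["ee_rot"],3),s["width"],np.round(s["moment"],3))
rects("converter_center",.066,1);pt("converter_center",.051);pt("nest",.036);pt("knob_grip",.138);pt("clamp",.012)
arm.grab_frame("top")
for t,z in(("knob_grip",.138),("clamp",.012),("spindle_hole",.094)):
    for r in arm.spot_point(t,"top")[:1]: print("top",t,np.round(px2w("top",r["xy"],z)*1000),round(r["score"],2))
for r in arm.masks_of("knob_grip","top")[:1]:
    m=cv2.minEnclosingCircle(np.argwhere(r["pixels"])[:,::-1].astype(np.float32)); print(m,px2w("top",r["xy"],.15))
```

```text
10.4333 [ 0.4273 -0.1047  0.3355] [ 3.142 -0.    -0.265] 0.08761839553644434 [-0.051 -0.082 -0.05 ]
converter_center [269. 123.] 0.81 [ 477.2 -126.7   49.5   69.4   74.8]
converter_center [271. 126.] [ 476.3 -129.3   51. ] 0.76
clamp [270.  18.] [ 570.7 -154.3   12. ] 0.87
top knob_grip [ 516. -232.  138.] 0.52
((358.9005432128906, 246.262939453125), 28.473188400268555) [ 0.31725812 -0.31196822  0.15      ]
```

View pics/w4.png

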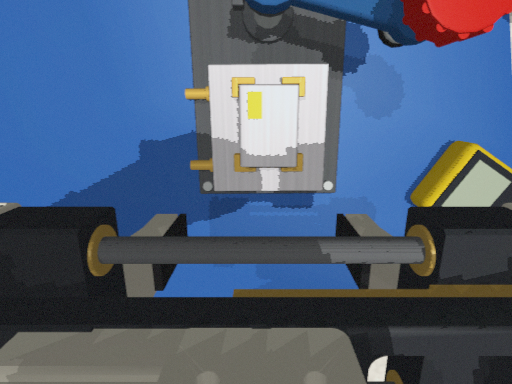

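The brick is seated: its measured centre (477.2,-126.7) equals the measured nest, at about (270,125) px between the locators, and the arm is still out. Next I'll locate the red knob from nearer.

Request:
{"method": "move_arm", "body": {"deltas": [[1,-25,0,0,0,0],[1,-35,0,0,0,0],[2,-35,0,0,0,0],[2,-12,0,0,0,0],[0,0,0,0,0,0]]}}

```text
t: 11.35
eef_pos: [0.4331, -0.2138, 0.3351]
ee_rot: [3.141, 0.0, -0.268]
force: [1.3, -0.3, 0.3]
width: 0.0873
```

Request:
{"method": "move_arm", "body": {"deltas": [[0,0,0,0,0,0],[0,0,0,0,0,0],[0,0,0,0,0,0],[0,0,0,0,0,0],[0,0,0,0,0,0]]}}

```text
t: 11.77
eef_pos: [0.4329, -0.211, 0.3356]
ee_rot: [-3.141, -0.0, -0.264]
force: [-0.5, 0.6, -0.4]
width: 0.0875
```

```bash
cat > k.py <<'E'
from w import *
def knob(f,zt=.154,dx=0):
    im=save("wrist",f); s=arm.get_state();KT=cam("wrist"); print(s["t"],np.round(s["eef_pos"],4),np.round(s["ee_rot"],3),"q",np.round(s["q"],3),"M",np.round(s["moment"],3),"eff",np.round(s["joint_efforts"],3))
    m=cv2.inRange(cv2.cvtColor(im,cv2.COLOR_RGB2HSV),(0,150,60),(8,255,255))|cv2.inRange(cv2.cvtColor(im,cv2.COLOR_RGB2HSV),(172,150,60),(180,255,255))
    n,l,st,_=cv2.connectedComponentsWithStats(m); i=1+st[1:,4].argmax(); print(st[i])
    # side + top: silhouette model of cylinder r=24, top zt, bottom zt-24; fit centre
    t=cv2.GaussianBlur((l==i)*1.,(0,0),2); th=np.linspace(0,2*np.pi,40)
    def ren(v):
        q=np.array([w2px("w",[v[0]/1000+.024*np.cos(a),v[1]/1000+.024*np.sin(a),v[2]/1000-h],KT) for a in th for h in(0,.024)],np.float32)
        o=np.zeros((1536,2048),np.uint8); cv2.fillConvexPoly(o,np.round(cv2.convexHull(q)*4+1.5).astype(int),255); return cv2.resize(o,(512,384),interpolation=cv2.INTER_AREA)/255.
    from scipy.optimize import minimize
    c0=np.array([*px2w("wrist",[st[i][0]+st[i][2]/2,st[i][1]+st[i][3]/2],zt-.01,KT)[:2]*1000,zt*1000])
    r=minimize(lambda v:((cv2.GaussianBlur(ren(v),(0,0),2)-t)**2).sum(),c0,method="Nelder-Mead",options=dict(initial_simplex=c0+[[0,0,0],[6,0,0],[0,6,0],[0,0,5]],maxiter=120))
    print("knob x y ztop",np.round(r.x,1),r.fun); return r.x
E
python3 - <<'E'
from k import *
v=knob("w5.png"); p=np.array([573.5,-150.7]); d=v[:2]-p; print(np.hypot(*d), np.degrees(np.arctan2(d[1],d[0]))%360)
cv2.imwrite("pics/w5c.png",cv2.imread("pics/w5.png")[:300])
E
```

```text
11.8167 [ 0.4329 -0.211   0.3356] [-3.142 -0.    -0.264] q [-0.044  0.099 -0.502 -0.    -0.97   1.351] M [ 0.013  0.004 -0.029] eff [-2.4000e-02 -3.3879e+01  2.5779e+01  6.0520e+00  8.4000e-02 -5.0000e-03]
[ 215    0   99  107 7301]
knob x y ztop [ 525.1 -239.2  156.1] 270.1230847901937
100.83612543782691 241.34203891163355
```

The knob is at about (525.2,-238.4) mm with its top at z≈156, so swing≈1.33 rad. I'll turn the tool +91° (jaws tangential, last joint wound up for clockwise turning) while moving over the knob, staying above it.

Request:
{"method": "move_arm", "body": {"deltas": [[0,0,10,0,0,7],[10,-3,10,0,0,7],[10,-3,0,0,0,7],[10,-3,0,0,0,7],[10,-3,0,0,0,7]]}}

```text
t: 12.23
eef_pos: [0.4734, -0.2234, 0.3559]
ee_rot: [3.141, -0.001, 0.352]
force: [1.2, 0.6, -0.9]
width: 0.0876
```

Request:
{"method": "move_arm", "body": {"deltas": [[10,-3,0,0,0,7],[10,-3,0,0,0,7],[10,-3,0,0,0,7],[10,-3,0,0,0,7],[10,-3,0,0,0,7]]}}

```text
t: 12.65
eef_pos: [0.5234, -0.2384, 0.3555]
ee_rot: [3.142, -0.0, 0.963]
force: [-0.2, 0.2, -0.6]
width: 0.0878
```

Request:
{"method": "move_arm", "body": {"deltas": [[2,0,0,0,0,7],[0,0,0,0,0,7],[0,0,0,0,0,7],[0,0,0,0,0,0],[0,0,0,0,0,0]]}}

```text
t: 13.07
eef_pos: [0.5249, -0.2383, 0.3555]
ee_rot: [3.142, -0.0, 1.32]
force: [0.3, -0.0, -0.3]
width: 0.0878
```

Run:
```python
from k import *
v=knob("w6.png"); s=arm.get_state(); Rt=R.from_euler("xyz",s["ee_rot"]).as_matrix(); print("tool",Rt.T@(np.array([*v[:2],150])-np.array(s["eef_pos"])*1000))
```

```text
13.1167 [ 0.5249 -0.2384  0.3555] [3.142 0.    1.319] q [-0.087  0.235 -0.28   0.    -1.056  2.977] M [-0.107 -0.158 -0.025] eff [ 1.3000e-02 -4.6182e+01  2.7090e+01  6.3280e+00 -2.6000e-02  2.2000e-01]
[ 223  170   77   67 3813]
knob x y ztop [ 525.3 -240.2  146.7] 261.203336400368
tool [ -1.66991073   0.81117153 205.4931348 ]
```

View pics/w6.png

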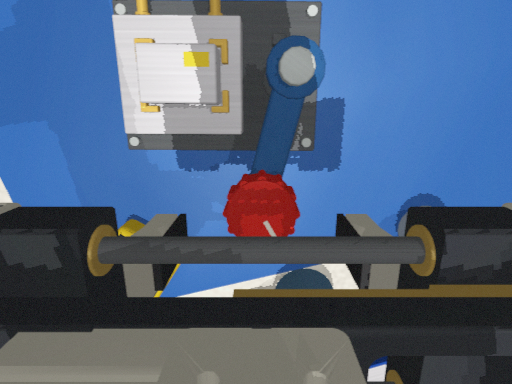

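The wrist view shows the knob at (262,205), centred between the jaws, with the post at (296,65). I'll descend and grip.

Request:
{"method": "move_arm", "body": {"deltas": [[0,0,-12,0,0,0],[0,0,-16,0,0,0],[0,0,-14,0,0,0],[0,0,-9,0,0,0],[0,0,-4,0,0,0]]}}

```text
t: 13.53
eef_pos: [0.5245, -0.2385, 0.2991]
ee_rot: [-3.14, 0.0, 1.321]
force: [-0.0, 0.0, -0.3]
width: 0.0878
```

Request:
{"method": "move_arm", "body": {"deltas": [[0,0,0,0,0,0],[0,0,0,0,0,0],[0,0,0,0,0,0],[0,0,0,0,0,0],[0,0,0,0,0,0]], "claw": 255, "squeeze": 20}}

```text
t: 13.95
eef_pos: [0.525, -0.2387, 0.3012]
ee_rot: [3.14, -0.0, 1.323]
force: [-0.2, -0.9, 1.2]
width: 0.0598
```

Request:
{"method": "move_arm", "body": {"deltas": [[0,0,0,0,0,0],[0,0,0,0,0,0],[0,0,0,0,0,0],[0,0,0,0,0,0],[0,0,0,0,0,0]]}}

```text
t: 14.37
eef_pos: [0.5249, -0.2387, 0.3007]
ee_rot: [3.141, 0.0, 1.323]
force: [-0.6, 0.1, 2.7]
width: 0.0476
```

Run:
```python
from h import *
s=arm.get_state(); print({k:np.round(v,4).tolist() for k,v in s.items()})
e=np.array(s["eef_pos"])[:2]*1000; p=np.array([573.5,-150.7]); d=e-p; a0=np.degrees(np.arctan2(d[1],d[0]))%360; r=np.hypot(*d); print(r,a0)
# path: from a0 to 164.9, chord rows
n=12; A=np.linspace(a0,164.9,n+1); P=p+100*np.c_[np.cos(np.radians(A)),np.sin(np.radians(A))]; P[0]=e
print(np.round(np.diff(P,axis=0),1).tolist(),A[1]-A[0],P[-1])
```

```text
{'t': 14.3667, 'q': [-0.0876, 0.2874, -0.3478, 0.0002, -0.9353, 2.9813], 'qd': [-0.0001, 0.0007, -0.0012, -0.0003, 0.0008, -0.0008], 'joint_efforts': [-0.069, -46.9802, 24.5101, 5.6307, 0.2463, -0.0006], 'eef_pos': [0.5249, -0.2387, 0.3007], 'ee_rot': [3.1413, 0.0001, 1.323], 'force': [-0.6145, 0.1274, 2.6676], 'moment': [0.1114, 0.2163, -0.045], 'width': 0.0476}
100.49405077511274 241.09047224856167
[[-9.1, 6.3], [-8.7, 6.9], [-7.9, 7.8], [-7.0, 8.6], [-6.0, 9.3], [-4.9, 9.9], [-3.8, 10.4], [-2.6, 10.8], [-1.4, 11.0], [-0.1, 11.1], [1.1, 11.0], [2.3, 10.8]] -6.349206020713467 [ 476.95273691 -124.64954914]
```

Request:
{"method": "move_arm", "body": {"deltas": [[-9.1,6.3,0,0,0,-6.3],[-8.7,6.9,0,0,0,-6.3],[-7.9,7.8,0,0,0,-6.3],[-7.0,8.6,0,0,0,-6.3],[-6.0,9.3,0,0,0,-6.3]]}}

```text
t: 14.78
eef_pos: [0.4858, -0.1998, 0.3008]
ee_rot: [3.141, 0.0, 0.767]
force: [0.1, -1.0, 2.3]
width: 0.0478
```

Request:
{"method": "move_arm", "body": {"deltas": [[-4.9,9.9,0,0,0,-6.3],[-3.8,10.4,0,0,0,-6.3],[-2.6,10.8,0,0,0,-6.3],[-1.4,11.0,0,0,0,-6.3],[-0.1,8.0,0,0,0,-5]]}}

```text
t: 15.2
eef_pos: [0.4729, -0.1492, 0.3007]
ee_rot: [3.141, 0.0, 0.24]
force: [-2.3, -1.4, 3.5]
width: 0.0476
```

Request:
{"method": "move_arm", "body": {"deltas": [[0,6,0,0,0,-3.5],[0.4,6,0,0,0,-3.5],[0.8,5,0,0,0,-3],[1,4,0,0,0,-2],[0.5,2,0,0,0,-1]]}}

```text
t: 15.62
eef_pos: [0.4758, -0.1264, 0.3007]
ee_rot: [3.141, 0.001, 0.018]
force: [-3.0, -1.1, 4.5]
width: 0.0477
```

Request:
{"method": "move_arm", "body": {"deltas": [[0.4,1.5,0,0,0,-1],[0,0,0,0,0,0],[0,0,0,0,0,0],[0,0,0,0,0,0],[0,0,0,0,0,0]]}}

```text
t: 16.03
eef_pos: [0.4762, -0.1251, 0.3006]
ee_rot: [-3.141, 0.0, 0.002]
force: [-3.2, 1.8, 5.9]
width: 0.0477
```

Run:
```python
from h import *
s=arm.get_state(); print({k:np.round(v,4).tolist() for k,v in s.items()})
e=np.array(s["eef_pos"])[:2]*1000; p=np.array([573.5,-150.7]); d=e-p; print(np.hypot(*d),np.degrees(np.arctan2(d[1],d[0]))%360)
```

```text
{'t': 16.0333, 'q': [0.1431, 0.1567, -0.5258, -0.0004, -0.8887, 1.4301], 'qd': [0.0, -0.0004, -0.0015, 0.0006, -0.0003, -0.0013], 'joint_efforts': [-0.5351, -34.5085, 24.0856, 5.961, 1.1758, 0.0042], 'eef_pos': [0.4762, -0.1251, 0.3006], 'ee_rot': [-3.1413, 0.0004, 0.0021], 'force': [-3.1998, 1.8449, 5.856], 'moment': [0.8182, 1.2584, 0.0006], 'width': 0.0477}
100.59229073067901 165.26044740405592
```

Request:
{"method": "move_arm", "body": {"deltas": [[0.2,0.7,0,0,0,0],[0.2,0.7,0,0,0,0],[0,0,0,0,0,0],[0,0,0,0,0,0],[0,0,0,0,0,0]]}}

```text
t: 16.45
eef_pos: [0.4764, -0.1243, 0.3006]
ee_rot: [3.141, 0.001, 0.002]
force: [-3.7, -2.8, 5.4]
width: 0.0473
```

Request:
{"method": "move_arm", "body": {"deltas": [[0.2,0.7,0,0,0,0],[0.2,0.7,0,0,0,0],[0,0,0,0,0,0],[0,0,0,0,0,0],[0,0,0,0,0,0]]}}

```text
t: 16.87
eef_pos: [0.4766, -0.1237, 0.3007]
ee_rot: [3.139, 0.002, 0.002]
force: [-4.5, -8.5, 5.0]
width: 0.0475
```

The arm is home on its stop (lateral force rising, motion blocked). I'll release, wind the last joint back +88° and re-grip for a long clockwise turn.

Request:
{"method": "move_arm", "body": {"deltas": [[-0.3,-1.1,0,0,0,0],[0,0,0,0,0,0],[0,0,0,0,0,0],[0,0,0,0,0,0],[0,0,0,0,0,7]], "claw": 0}}

```text
t: 17.28
eef_pos: [0.4771, -0.1233, 0.3004]
ee_rot: [-3.141, -0.0, 0.122]
force: [0.6, -1.1, 0.2]
width: 0.0754
```

Request:
{"method": "move_arm", "body": {"deltas": [[0,0,0,0,0,7],[0,0,0,0,0,7],[0,0,0,0,0,7],[0,0,0,0,0,7],[0,0,0,0,0,7]]}}

```text
t: 17.7
eef_pos: [0.4771, -0.1232, 0.3004]
ee_rot: [-3.142, -0.0, 0.741]
force: [0.2, 0.1, -0.3]
width: 0.0877
```

Request:
{"method": "move_arm", "body": {"deltas": [[0,0,0,0,0,7],[0,0,0,0,0,7],[0,0,0,0,0,7],[0,0,0,0,0,7],[0,0,0,0,0,7]]}}

```text
t: 18.12
eef_pos: [0.4771, -0.1232, 0.3004]
ee_rot: [3.141, -0.0, 1.352]
force: [-0.2, -0.6, 0.1]
width: 0.0876
```

Request:
{"method": "move_arm", "body": {"deltas": [[0,0,0,0,0,7],[0,0,0,0,0,4],[0,0,0,0,0,0],[0,0,0,0,0,0],[0,0,0,0,0,0]]}}

```text
t: 18.53
eef_pos: [0.477, -0.1233, 0.3004]
ee_rot: [3.142, -0.0, 1.535]
force: [-0.2, -0.6, -0.0]
width: 0.0878
```

Run:
```python
from k import *
v=knob("w7.png"); s=arm.get_state(); print(s["q"],s["force"]); Rt=R.from_euler("xyz",s["ee_rot"]).as_matrix(); print("tool",Rt.T@(np.array([*v[:2],150])-np.array(s["eef_pos"])*1000))
M=[]
for i in range(6):
    arm.grab_frame("wrist"); s=arm.get_state(); M.append([s["moment"][2],s["joint_efforts"][5]])
print(np.round(M,3).tolist())
```

```text
18.5833 [ 0.477  -0.1233  0.3005] [ 3.141 -0.     1.536] q [ 0.147  0.157 -0.526 -0.    -0.888  2.96 ] M [-0.091 -0.131  0.02 ] eff [ 1.6000e-02 -3.7049e+01  2.4158e+01  5.6400e+00 -2.0000e-02 -1.6000e-02]
[ 214  195   94   41 2685]
knob x y ztop [ 476.6 -166.7    9.2] 1031.587894774215
[ 1.46785213e-01  1.57278903e-01 -5.25672605e-01 -5.48622520e-05
 -8.87739843e-01  2.95964539e+00] [ 0.02391744  0.25458491 -0.15286254]
tool [-43.32991616   1.02792258 150.45169975]
[[-0.04, -0.029], [-0.005, -0.029], [-0.035, -0.024], [-0.011, -0.019], [0.023, -0.015], [0.016, -0.011]]
```

View pics/w7.png

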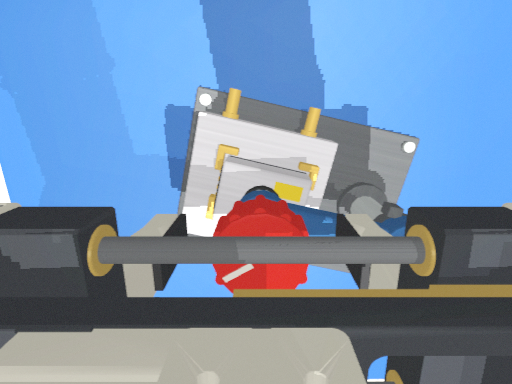

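The arm is home, with the foot and knob over the seated brick. The knob is at (261,245) px, centred in the jaws. Re-gripping.

Request:
{"method": "move_arm", "body": {"deltas": [[0,-1,0,0,0,0],[0,0,0,0,0,0],[0,0,0,0,0,0],[0,0,0,0,0,0],[0,0,0,0,0,0]], "claw": 255, "squeeze": 25}}

```text
t: 19.3
eef_pos: [0.477, -0.1245, 0.3005]
ee_rot: [3.142, 0.0, 1.538]
force: [0.0, 0.3, 0.4]
width: 0.06
```

Request:
{"method": "move_arm", "body": {"deltas": [[0,0,0,0,0,0],[0,0,0,0,0,0],[0,0,0,0,0,0],[0,0,0,0,0,0],[0,0,0,0,0,0]]}}

```text
t: 19.72
eef_pos: [0.4769, -0.1244, 0.3005]
ee_rot: [-3.141, 0.0, 1.538]
force: [-0.4, 0.9, 1.2]
width: 0.0474
```

```bash
cat > tq.py <<'E'
from h import *
import json,os,sys
n=int(sys.argv[1]) if len(sys.argv)>1 else 4
D=json.load(open("tq.json")) if os.path.exists("tq.json") else []
M=[]
for i in range(n):
    arm.grab_frame("wrist"); s=arm.get_state(); M.append([s["moment"][2],s["joint_efforts"][5]])
M=np.array(M); y=np.degrees(s["ee_rot"][2]); D.append([y,*M.mean(0)]); json.dump(D,open("tq.json","w"))
print("t",round(s["t"],2),"yaw",round(y,1),"Mz",M.mean(0).round(3),"last eff",M[-1,1].round(3),"F",np.round(s["force"],1),"pos",np.round(np.array(s["eef_pos"])*1000,1),"w",round(s["width"],4),"q6",round(s["q"][5],2))
E
python3 tq.py
```

```text
t 19.92 yaw 88.1 Mz [-0.  0.] last eff 0.0 F [-0.4  0.8  1. ] pos [ 476.9 -124.4  300.5] w 0.0478 q6 2.96
```

Request:
{"method": "move_arm", "body": {"deltas": [[0,0,-0.2,0,0,-7],[0,0,-0.2,0,0,-7],[0,0,-0.2,0,0,-7],[0,0,-0.2,0,0,-7],[0,0,-0.2,0,0,-7]]}}

```text
t: 20.33
eef_pos: [0.477, -0.1244, 0.2995]
ee_rot: [3.141, 0.0, 0.921]
force: [-1.4, -0.8, 0.8]
width: 0.0474
```

```bash
python3 tq.py 4
```

```text
t 20.53 yaw 53.4 Mz [ 0.086 -0.554] last eff -0.417 F [-0.7 -1.3  0.8] pos [ 477.  -124.5  299.5] w 0.0476 q6 2.36
```

Request:
{"method": "move_arm", "body": {"deltas": [[0,0,-0.1,0,0,-4],[0,0,-0.1,0,0,-4],[0,0,-0.1,0,0,-3],[0,0,0,0,0,0],[0,0,0,0,0,0]]}}

```text
t: 20.95
eef_pos: [0.477, -0.1245, 0.2992]
ee_rot: [3.141, -0.0, 0.739]
force: [-0.3, -1.7, 1.6]
width: 0.0473
```

```bash
python3 tq.py 4
```

```text
t 21.15 yaw 42.2 Mz [ 0.137 -0.123] last eff -0.1 F [ 0.  -0.7  1.6] pos [ 477.  -124.5  299.2] w 0.0477 q6 2.16
```

Free drag reads about 0.13 N m. I'll continue in measured 14° steps.

Request:
{"method": "move_arm", "body": {"deltas": [[0,0,-0.15,0,0,-5],[0,0,-0.15,0,0,-5],[0,0,-0.1,0,0,-4],[0,0,0,0,0,0],[0,0,0,0,0,0]]}}

```text
t: 21.57
eef_pos: [0.477, -0.1245, 0.2988]
ee_rot: [3.141, -0.0, 0.494]
force: [-0.6, -1.7, 1.3]
width: 0.0474
```

```bash
python3 tq.py 4
```

```text
t 21.77 yaw 28.2 Mz [ 0.117 -0.132] last eff -0.089 F [ 0.  -1.1  0.7] pos [ 477.  -124.5  298.8] w 0.0471 q6 1.92
```

Request:
{"method": "move_arm", "body": {"deltas": [[0,0,-0.15,0,0,-5],[0,0,-0.15,0,0,-5],[0,0,-0.1,0,0,-4],[0,0,0,0,0,0],[0,0,0,0,0,0]]}}

```text
t: 22.18
eef_pos: [0.477, -0.1245, 0.2984]
ee_rot: [3.141, -0.0, 0.249]
force: [0.4, -2.8, 1.3]
width: 0.0472
```

```bash
python3 tq.py 4
```

```text
t 22.38 yaw 14.2 Mz [ 0.148 -0.133] last eff -0.09 F [ 0.3 -3.3  1.4] pos [ 477.  -124.5  298.4] w 0.0475 q6 1.67
```

Request:
{"method": "move_arm", "body": {"deltas": [[0,0,-0.15,0,0,-5],[0,0,-0.15,0,0,-5],[0,0,-0.1,0,0,-4],[0,0,0,0,0,0],[0,0,0,0,0,0]]}}

```text
t: 22.8
eef_pos: [0.477, -0.1245, 0.298]
ee_rot: [3.141, -0.0, 0.005]
force: [-0.0, -3.2, 2.2]
width: 0.0477
```

```bash
python3 tq.py 4
```

```text
t 23.0 yaw 0.2 Mz [ 0.101 -0.133] last eff -0.089 F [ 1.1 -4.3  1.9] pos [ 477.  -124.5  298. ] w 0.0476 q6 1.43
```

Request:
{"method": "move_arm", "body": {"deltas": [[0,0,-0.15,0,0,-5],[0,0,-0.15,0,0,-5],[0,0,-0.1,0,0,-4],[0,0,0,0,0,0],[0,0,0,0,0,0]]}}

```text
t: 23.42
eef_pos: [0.477, -0.1245, 0.2976]
ee_rot: [3.141, -0.0, -0.24]
force: [0.9, -3.7, 2.1]
width: 0.0477
```

```bash
python3 tq.py 4
```

```text
t 23.62 yaw -13.8 Mz [ 0.107 -0.132] last eff -0.088 F [ 0.5 -3.4  3.1] pos [ 477.  -124.5  297.6] w 0.0473 q6 1.19
```

Request:
{"method": "move_arm", "body": {"deltas": [[0,0,-0.15,0,0,-5],[0,0,-0.15,0,0,-5],[0,0,-0.1,0,0,-4],[0,0,0,0,0,0],[0,0,0,0,0,0]]}}

```text
t: 24.03
eef_pos: [0.4769, -0.1245, 0.2972]
ee_rot: [3.141, -0.0, -0.484]
force: [-0.2, -4.8, 2.9]
width: 0.0475
```

```bash
python3 tq.py 4
```

```text
t 24.23 yaw -27.8 Mz [ 0.121 -0.116] last eff -0.108 F [-0.3 -5.6  3. ] pos [ 476.9 -124.5  297.2] w 0.0479 q6 0.94
```

Request:
{"method": "move_arm", "body": {"deltas": [[0,0,-0.15,0,0,-5],[0,0,-0.15,0,0,-5],[0,0,-0.1,0,0,-4],[0,0,0,0,0,0],[0,0,0,0,0,0]]}}

```text
t: 24.65
eef_pos: [0.4769, -0.1245, 0.2968]
ee_rot: [3.141, 0.0, -0.729]
force: [-0.8, -4.4, 3.1]
width: 0.0473
```

```bash
python3 tq.py 4
```

```text
t 24.85 yaw -41.8 Mz [ 0.149 -0.141] last eff -0.121 F [ 0.2 -5.   3.6] pos [ 476.9 -124.5  296.8] w 0.0474 q6 0.7
```

Request:
{"method": "move_arm", "body": {"deltas": [[0,0,-0.1,0,0,-5],[0,0,-0.1,0,0,-3],[0,0,-0.1,0,0,-2],[0,0,0,0,0,0],[0,0,0,0,0,0]]}}

```text
t: 25.27
eef_pos: [0.4769, -0.1245, 0.2965]
ee_rot: [3.141, 0.0, -0.904]
force: [0.5, -4.5, 4.7]
width: 0.0472
```

```bash
python3 tq.py 7
```

```text
t 25.62 yaw -51.8 Mz [ 0.147 -0.145] last eff -0.139 F [-1.9 -6.1  3.8] pos [ 476.9 -124.5  296.5] w 0.0479 q6 0.52
```

Request:
{"method": "move_arm", "body": {"deltas": [[0,0,-0.1,0,0,-5],[0,0,-0.1,0,0,-3],[0,0,-0.1,0,0,-2],[0,0,0,0,0,0],[0,0,0,0,0,0]]}}

```text
t: 26.03
eef_pos: [0.4769, -0.1245, 0.2962]
ee_rot: [3.141, 0.0, -1.078]
force: [-0.0, -5.0, 3.6]
width: 0.0473
```

```bash
python3 tq.py 7
```

```text
t 26.38 yaw -61.8 Mz [ 0.129 -0.145] last eff -0.138 F [-0.1 -5.2  3.9] pos [ 476.9 -124.5  296.2] w 0.0477 q6 0.35
```

Request:
{"method": "move_arm", "body": {"deltas": [[0,0,-0.15,0,0,-6],[0,0,-0.15,0,0,-6],[0,0,0,0,0,0],[0,0,0,0,0,0],[0,0,0,0,0,0]]}}

```text
t: 26.8
eef_pos: [0.4769, -0.1245, 0.2959]
ee_rot: [3.141, 0.0, -1.288]
force: [-0.0, -4.8, 3.4]
width: 0.0473
```

```bash
python3 tq.py 5
```

```text
t 27.05 yaw -73.8 Mz [ 0.111 -0.105] last eff -0.103 F [-0.2 -4.2  3.4] pos [ 476.9 -124.5  295.9] w 0.0476 q6 0.14
```

Request:
{"method": "move_arm", "body": {"deltas": [[0,0,-0.15,0,0,-6],[0,0,-0.15,0,0,-6],[0,0,0,0,0,0],[0,0,0,0,0,0],[0,0,0,0,0,0]]}}

```text
t: 27.47
eef_pos: [0.4769, -0.1245, 0.2956]
ee_rot: [3.141, -0.0, -1.497]
force: [-0.9, -5.4, 3.2]
width: 0.0476
```

```bash
python3 tq.py 5
```

```text
t 27.72 yaw -85.8 Mz [ 0.127 -0.105] last eff -0.104 F [-0.2 -5.4  2.4] pos [ 476.9 -124.5  295.6] w 0.0478 q6 -0.07
```

Request:
{"method": "move_arm", "body": {"deltas": [[0,0,-0.15,0,0,-6],[0,0,-0.15,0,0,-6],[0,0,0,0,0,0],[0,0,0,0,0,0],[0,0,0,0,0,0]]}}

```text
t: 28.13
eef_pos: [0.4768, -0.1245, 0.2953]
ee_rot: [3.141, -0.0, -1.707]
force: [0.1, -5.0, 3.7]
width: 0.0475
```

```bash
python3 tq.py 5
```

```text
t 28.38 yaw -97.8 Mz [ 0.105 -0.106] last eff -0.104 F [ 0.5 -4.2  3.4] pos [ 476.8 -124.5  295.2] w 0.0476 q6 -0.28
```

With an identical stepping protocol, the J6 effort repeats to about 1 mN m (-0.104), which makes it a clean touch detector. Continuing.

Request:
{"method": "move_arm", "body": {"deltas": [[0,0,-0.15,0,0,-6],[0,0,-0.15,0,0,-6],[0,0,0,0,0,0],[0,0,0,0,0,0],[0,0,0,0,0,0]]}}

```text
t: 28.8
eef_pos: [0.4768, -0.1245, 0.2949]
ee_rot: [3.141, -0.0, -1.916]
force: [-0.1, -5.5, 2.8]
width: 0.0475
```

```bash
python3 tq.py 5
```

```text
t 29.05 yaw -109.8 Mz [ 0.115 -0.106] last eff -0.104 F [-0.7 -5.4  2. ] pos [ 476.8 -124.5  294.9] w 0.0473 q6 -0.49
```

Request:
{"method": "move_arm", "body": {"deltas": [[0,0,-0.15,0,0,-6],[0,0,-0.15,0,0,-6],[0,0,0,0,0,0],[0,0,0,0,0,0],[0,0,0,0,0,0]]}}

```text
t: 29.47
eef_pos: [0.4768, -0.1245, 0.2946]
ee_rot: [3.141, -0.0, -2.125]
force: [0.4, -5.3, 2.9]
width: 0.0476
```

```bash
python3 tq.py 5
```

```text
t 29.72 yaw -121.8 Mz [ 0.122 -0.106] last eff -0.104 F [-0.7 -5.   3.5] pos [ 476.8 -124.5  294.6] w 0.0474 q6 -0.7
```

Request:
{"method": "move_arm", "body": {"deltas": [[0,0,-0.15,0,0,-6],[0,0,-0.15,0,0,-6],[0,0,0,0,0,0],[0,0,0,0,0,0],[0,0,0,0,0,0]]}}

```text
t: 30.13
eef_pos: [0.4768, -0.1245, 0.2943]
ee_rot: [3.141, -0.0, -2.335]
force: [-1.1, -5.1, 2.9]
width: 0.0471
```

```bash
python3 tq.py 5
```

```text
t 30.38 yaw -133.8 Mz [ 0.091 -0.108] last eff -0.107 F [-0.4 -4.8  3.1] pos [ 476.8 -124.5  294.3] w 0.0473 q6 -0.91
```

Request:
{"method": "move_arm", "body": {"deltas": [[0,0,-0.15,0,0,-6],[0,0,-0.15,0,0,-6],[0,0,0,0,0,0],[0,0,0,0,0,0],[0,0,0,0,0,0]]}}

```text
t: 30.8
eef_pos: [0.4768, -0.1245, 0.2942]
ee_rot: [3.141, -0.0, -2.544]
force: [-1.4, -4.5, 6.1]
width: 0.0475
```

```bash
python3 tq.py 5
```

```text
t 31.05 yaw -145.8 Mz [ 0.096 -0.131] last eff -0.129 F [-1.7 -5.2  5.7] pos [ 476.8 -124.5  294.2] w 0.0478 q6 -1.12
```

Request:
{"method": "move_arm", "body": {"deltas": [[0,0,-0.15,0,0,-6],[0,0,-0.15,0,0,-6],[0,0,0,0,0,0],[0,0,0,0,0,0],[0,0,0,0,0,0]]}}

```text
t: 31.47
eef_pos: [0.4768, -0.1245, 0.2942]
ee_rot: [-3.142, -0.0, -2.753]
force: [-1.7, -4.1, 7.6]
width: 0.0473
```

```bash
python3 tq.py 5
```

```text
t 31.72 yaw -157.8 Mz [ 0.133 -0.156] last eff -0.154 F [-1.9 -4.4  7.7] pos [ 476.8 -124.5  294.2] w 0.0473 q6 -1.33
```

The touch shows clearly: effort was flat at -0.105 until yaw ≈ -133°, then climbed 0.025 per 12°. The knob stopped descending at the same point. This agrees with the first camera estimate of a 6.1 mm gap (220°, giving -132°). The target is about 90° past touch plus about 2° knob twist, so yaw ≈ -225°. I'll relieve the downward push first, then continue with checks.

Request:
{"method": "move_arm", "body": {"deltas": [[0,0,0.5,0,0,-6],[0,0,0,0,0,-6],[0,0,0,0,0,0],[0,0,0,0,0,0],[0,0,0,0,0,0]]}}

```text
t: 32.13
eef_pos: [0.4768, -0.1245, 0.2942]
ee_rot: [3.142, -0.0, -2.961]
force: [-1.5, -4.7, 3.3]
width: 0.0477
```

```bash
python3 tq.py 5
```

```text
t 32.38 yaw -169.8 Mz [ 0.201 -0.14 ] last eff -0.154 F [-1.4 -4.2  3.8] pos [ 476.8 -124.5  294.2] w 0.0473 q6 -1.54
```

Request:
{"method": "move_arm", "body": {"deltas": [[0,0,0,0,0,-6],[0,0,0,0,0,-6],[0,0,0,0,0,0],[0,0,0,0,0,0],[0,0,0,0,0,0]]}}

```text
t: 32.8
eef_pos: [0.4768, -0.1244, 0.2941]
ee_rot: [-3.142, -0.0, 3.112]
force: [-2.8, -4.6, 3.5]
width: 0.0473
```

```bash
python3 tq.py 5
```

```text
t 33.05 yaw 178.1 Mz [ 0.221 -0.164] last eff -0.174 F [-1.6 -3.8  2.6] pos [ 476.8 -124.5  294.2] w 0.0476 q6 -1.75
```

The moment is now 0.22 N m (+0.1 over free drag) at about 49° past touch, as described. 43° remain.

Request:
{"method": "move_arm", "body": {"deltas": [[0,0,0,0,0,-6],[0,0,0,0,0,-6],[0,0,0,0,0,-6],[0,0,0,0,0,-6],[0,0,0,0,0,0]]}}

```text
t: 33.47
eef_pos: [0.4768, -0.1244, 0.2938]
ee_rot: [-3.141, -0.001, 2.685]
force: [-0.7, -4.2, -1.7]
width: 0.0474
```

```bash
python3 tq.py 5
```

```text
t 33.72 yaw 154.2 Mz [ 0.199 -0.534] last eff -0.171 F [ 1.1 -3.9 -5.1] pos [ 476.8 -124.4  293.8] w 0.0474 q6 -2.16
```

Request:
{"method": "move_arm", "body": {"deltas": [[0,0,0,0,0,-6],[0,0,0,0,0,-6],[0,0,0,0,0,-6],[0,0,0,0,0,-1],[0,0,0,0,0,0]]}}

```text
t: 34.13
eef_pos: [0.4768, -0.1243, 0.2936]
ee_rot: [-3.141, -0.001, 2.36]
force: [1.6, -4.2, -11.2]
width: 0.0476
```

```bash
python3 tq.py 7; python3 -c "
import json;print([[round(x,3) for x in r] for r in json.load(open('tq.json'))])"
```

```text
t 34.48 yaw 135.1 Mz [ 0.266 -0.306] last eff -0.25 F [  3.2  -3.7 -17.1] pos [ 476.7 -124.3  293.7] w 0.0471 q6 -2.5
[[88.098, -0.0, 0.0], [53.352, 0.086, -0.554], [42.21, 0.137, -0.123], [28.196, 0.117, -0.132], [14.192, 0.148, -0.133], [0.194, 0.101, -0.133], [-13.808, 0.107, -0.132], [-27.76, 0.121, -0.116], [-41.762, 0.149, -0.141], [-51.762, 0.147, -0.145], [-61.763, 0.129, -0.145], [-73.767, 0.111, -0.105], [-85.768, 0.127, -0.105], [-97.771, 0.105, -0.106], [-109.774, 0.115, -0.106], [-121.772, 0.122, -0.106], [-133.772, 0.091, -0.108], [-145.762, 0.096, -0.131], [-157.756, 0.133, -0.156], [-169.836, 0.201, -0.14], [178.15, 0.221, -0.164], [154.234, 0.199, -0.534], [135.143, 0.266, -0.306]]
```

At yaw -224.9° the knob is about 90° past touch and Mz is 0.27 N m. I'll ease the vertical load, let go and back off upward.

Request:
{"method": "move_arm", "body": {"deltas": [[0,0,-0.4,0,0,0],[0,0,-0.3,0,0,0],[0,0,0,0,0,0],[0,0,0,0,0,0],[0,0,0,0,0,0]]}}

```text
t: 34.9
eef_pos: [0.4768, -0.1244, 0.2936]
ee_rot: [-3.141, -0.0, 2.358]
force: [0.7, -1.1, -10.9]
width: 0.0473
```

```bash
python3 tq.py 7
```

```text
t 35.25 yaw 135.1 Mz [ 0.299 -0.281] last eff -0.281 F [ -0.3  -2.1 -10.2] pos [ 476.8 -124.4  293.6] w 0.0474 q6 -2.5
```

Request:
{"method": "move_arm", "body": {"deltas": [[0,0,0,0,0,0],[0,0,0,0,0,0],[0,0,0,0,0,0],[0,0,0,0,0,0],[0,0,0,0,0,0]], "claw": 0}}

```text
t: 35.67
eef_pos: [0.4774, -0.1244, 0.2942]
ee_rot: [3.14, 0.001, 2.358]
force: [1.0, -0.1, 0.2]
width: 0.0751
```

Request:
{"method": "move_arm", "body": {"deltas": [[0,0,0,0,0,0],[0,0,10,0,0,0],[0,0,20,0,0,0],[0,0,25,0,0,0],[0,0,25,0,0,0]]}}

```text
t: 36.08
eef_pos: [0.4768, -0.1245, 0.375]
ee_rot: [-3.141, -0.0, 2.358]
force: [1.2, 0.1, -0.1]
width: 0.0879
```

Request:
{"method": "move_arm", "body": {"deltas": [[-10,10,20,0,0,0],[0,0,10,0,0,0],[0,0,0,0,0,0],[0,0,0,0,0,0],[0,0,0,0,0,0]]}}

```text
t: 36.5
eef_pos: [0.4668, -0.1145, 0.4027]
ee_rot: [-3.141, -0.001, 2.358]
force: [-0.3, -0.3, -0.3]
width: 0.0876
```

Run:
```python
from w import *
im=save("scene","s8.png"); w=save("wrist","w8.png")
s=arm.get_state();print(s["t"],s["width"],s["eef_pos"])
pt("knob_grip",.138);pt("clamp",.012);pt("converter_center",.051)
a=cv2.imread("pics/s8.png")[120:240,170:310]; cv2.imwrite("pics/f.png",np.hstack([cv2.resize(a,(448,384)),cv2.imread("pics/w8.png")[:,100:440]]))
```

```text
36.6 0.08735951988289244 [ 0.46686    -0.11456373  0.40235346]
knob_grip [261. 203.] [ 476.4 -125.6  138. ] 0.65
clamp [295. 233.] [ 570.8 -153.1   12. ] 0.75
converter_center [264. 177.] [ 476.6 -120.7   51. ] 0.72
```

View pics/f.png

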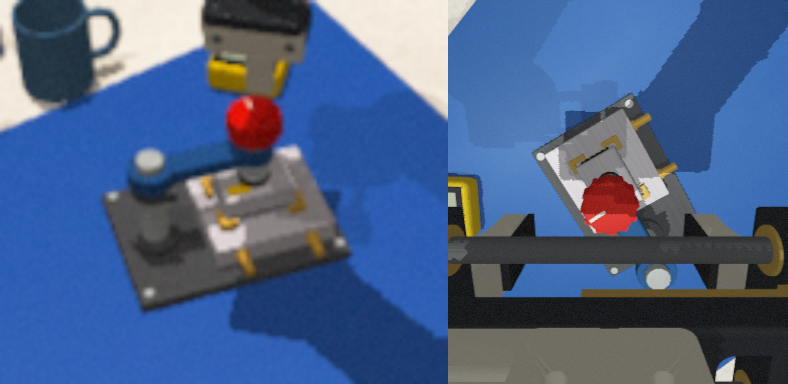

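The final view shows the arm home over the seated brick, the foot down on it, the knob at (477,-125) mm over the nest, and the gripper clear. Handing in.

```bash
python3 -c "
from station import arm; print(arm.job_done())"
```

```text
the job is handed in; nothing more can be done
None
```

The job was handed in at about t = 37 s; the station gives no verdict. I placed the leftmost converter brick in the nest, swung the clamp arm home, and turned the knob about 90° past touch. I then let go and backed off.

**Checks that agreed**
- **Brick:** it set down with a soft touch (about 9 N change at the wrist). Its measured centre matched the fitted nest, (477.2, -126.7) mm against (477.2, -126.7), while the arm was still out.
- **Arm home:** it met its hard stop, and in the last picture the knob point was at (476.4, -125.6) mm, over the nest.
- **Touch:** the wrist-joint torque stayed flat to about 2 mN m in the last steps before the tool reached -133° yaw, then rose clearly. The first camera estimate of the gap predicted -132°. I stopped at -225°, which is 92° past touch less about 2° of knob twist.

**Checks that disagreed or were left open**
- **Final torque:** two readings differ on how far the hold torque sat above free drag. The joint effort suggests about 0.13 N m, as I would expect for some 74 N. The noisier wrist moment suggests 0.15 to 0.18 N m, which would mean a higher force. I trusted the turn angle.
- **Last brick reading:** the detector put the brick centre about 4 mm off in y in the final picture, where the clamp partly hides it. I took that as detector error.
- **Bystanders:** I did not re-measure them; I saw no contact with any of them.

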